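# Set and lock the grind knob of the demonstration mill

### The arm

A 6-joint arm with a two-finger parallel gripper is mounted at the origin on the work surface. World frame = base frame: x ahead of the robot, y to its left, z up, the work surface at z = 0. Lengths are in m, angles in rad, forces in N, time in s.
With the tool pointing down it reaches from about 0.3 to 0.825 m from the base axis. Payload 5.4 kg.
Tool frame: the origin (TCP) lies midway between the tips of the shut fingers; the grasp point (between the pads) lies 19 mm behind it; z points along the fingers, y is the line along which they close (so a half turn about z gives the same grasp; the last joint's range is limited). The gripper opens to 92 mm and grips with 3 to 60 N. Pads are 20 mm wide; open, the fingers measure 128 mm over their backs; the gripper's body (75 mm by 189 mm) begins 69 mm behind the grasp point.
Start: joints at [-1.36, 0.158, 1.597, -0, 1.386, -0.21], TCP at [0.235, -0.525, 0.215] pointing down, gripper open.
Joint ranges: [-2.91, 2.91], [-0.94, 2.29], [0.18, 2.7], [-1.29, 4.43], [0.17, 2.64], [-3, 3]. Speed limits (rad/s): [2.57, 2.57, 3.14, 3.14, 3.14, 3.14].

### API

Orientations are given as a rotation vector (axis times angle).
In Python, from cell import ctrl, cams gives the robot as it stands. The module is installed in compiled form; this text tells all that it offers.
- The arm moves only by the tool play_rows, never from a script. Its argument "series" is a list of rows, each a list of 4 numbers: the shift along the world's x, y, z in cm, then the turn about the world's z in rad. In form: [[dx, dy, dz, twist], ...]. A call has exactly 8 rows; each row is the pose to reach, as a shift and turn from the pose commanded when the call began; what a row does not reach only later rows make up. A row lasts 1/10 s, in which the tool goes at most 50 mm and 8.59 degrees, less where a joint would pass 70% of its speed; a pose out of reach is approached as far as the arm can. A call with a gripper value outside its range is refused whole. "hand" is the opening, from 0 (shut) to 1 (fully open), set as the call begins (left out, the last holds). The fingers move at their own pace and stop on an object; the grip force is fixed at half the most. Time passes only in rows, so rows that repeat a pose let the fingers close, or fill a call up. It gives the time, the measured TCP pose, the force, the opening and the grip force at its end, in the units of the state.
- ctrl.sense(): the state, without advancing time (a new reading comes with each control period).
- cams.grab_frame(name): name is "side" or "top" or "wrist"; returns (picture, depth): 384x512x3 uint8, red, green, blue; 384x512 float32, m along the optical axis (not along the pixel's ray), 0 where there is no reading.
- cams.camera_params(name): a dict with "vfov" (degrees; the focal length in pixels is half the picture's height over the tangent of half this angle, whatever the lens; pixels are square), "cx", "cy" (the principal point, pixels), "rvec" (rotation vector, rad) and "tvec" (3), from world to camera coordinates, as OpenCV has them. Camera axes: x right, y down, z forward; pixel columns grow to the right and rows downward; lengths in m; the calibration is good to about 2 mm. A picture is of the moment at which its call begins: read the wrist's pose just before it. camera_params takes no time and is no camera call; for the wrist camera it gives the pose at the moment of the call.
- ctrl.finish_job(): hands the job in; it is judged then, once.
The state is a dict: "clock": time; "joint_positions": joint angles; "qd": joint speeds; "tau": joint torques, N m; "position": TCP position; "tcp_rot": TCP orientation; "contact_force": force on the tool from outside, world axes, zero at the start; "wrist_torque": the same for the moment, N m; "grip_width": finger opening in m; "grip_force": force on a finger pad.
Only numpy, scipy, OpenCV 4.12 (cv2) and the standard library are available. Lean on these libraries where they do the work, as an engineer would, in place of code of your own. Each camera call takes 0.05 s, during which the arm holds its last target. There are 200 camera calls.

### The job

On the demonstration mill, turn the wooden knob clockwise until its red pointer lines up with the red mark on the metal deck. Then push the lever of the steel lock ring under it clockwise until the ring has seated and is firmly tight, without forcing it; leave the knob on the mark and do not disturb the mills and bowl around it.

Things in the scene. Friction and masses are not known exactly. Their poses are not given: they have to be found in the camera images.
- mill: Fixed demonstration mill: oak foot 170 x 170 x 20 mm, dark turned body (up to 116 mm across), round metal deck on top (92 mm across, top 110 mm above the table). Origin: centre of the underside, on the upright axis of both knob and ring; z up, x towards the red mark. Above the deck: lock ring (64 mm across, 112 to 124 mm above the table), then the knob (128 to 166 mm).
- mark (a point): The red setting mark on the deck (13 x 5 mm), 40 mm from the axis along the mill's x, 111 mm above the table.
- knob_grip (a point): On the axis, 153 mm above the table. The knob: a pale wooden bar 44 mm long (its x), 14 mm thick (its y), 136 to 166 mm above the table, on a brass disc 48 mm across; a red stripe and red pointer at its +x end show the setting. Takes about 0.15 N m to turn and stays where left.
- grind_knob (a joint): Angle of the knob in rad: 0 when the pointer lies on the red mark, negative before it, growing clockwise seen from above (travel -1.7 to 0.6; no stop and no click at the mark). It starts 0.7 to 1.3 rad short of the mark.
- lever_ball (a point): Centre of the orange 20 mm ball ending the ring's level lever (steel rod, 9 mm thick), 95 mm from the axis, 118 mm above the table, free space below. Starts loose, 80 to 140 degrees anticlockwise of the mark seen from above. Swings clockwise, lightly (0.04 N m), for 0.25 to 0.8 rad until the ring seats; where it seats differs each time and can only be felt.
- ring_clamp (a joint): Wind-up of the clamp after the ring has seated, rad; 0 while loose. Once seated it does not move below 0.35 N m (4 N at the ball), then winds up springily, 10 N m per rad; let go, friction keeps at most 0.035. About 0.65 N m (7 N at the ball) makes it tight; above 1.25 N m (13 N, wind-up 0.09) the thread is spoilt.
- pale_mill: Bystander: a loose pale wooden mill, 52 mm across, 130 mm tall. Origin: centre of its underside.
- dark_mill: Bystander: a loose dark wooden mill, 52 mm across, 130 mm tall. Origin: centre of its underside.
- salt_bowl: Bystander: a loose wooden bowl, 90 mm across, 40 mm tall. Origin: centre of its underside.

How it is judged:
On the way, in this order (a step that is already met when the one before it is completed fails the run):
1. the knob's pointer rests on the mark (within 0.09 rad) while the lock ring is still loose (value of joint grind_knob between -0.09 and 0.09 rad and velocity of joint grind_knob between -0.05 and 0.05 rad/s and value of joint ring_clamp below 0.01 rad), for 0.3 s.
2. the lock ring is seated and wound up tight (more than 0.02 rad) (value of joint ring_clamp above 0.02 rad), for 0.2 s.
At the end, for the whole second after the job is handed in: The knob's pointer is on the red mark within 0.09 rad (5 degrees), the lock ring stays tight with more than 0.02 rad of wind-up, and the bystanders stand still where they were (value of joint grind_knob between -0.09 and 0.09 rad and value of joint ring_clamp above 0.02 rad and linear speed of each of pale_mill, dark_mill, salt_bowl below 0.02 m/s); the robot touches nothing.
It fails at once if the lock ring is forced (wind-up over 0.09 rad, some 13 N at the lever's ball) (value of joint ring_clamp above 0.09 rad).
It fails at once if a bystander is shifted by more than 20 mm or tipped (distance of any of pale_mill, dark_mill, salt_bowl from where it was at the start of the episode above 0.02 m or angle between any of pale_mill, dark_mill, salt_bowl's own z axis and vertical above 0.3 rad).
It also fails if it takes over 64 s, if anything falls off the work surface, if the arm or the gripper's body presses on something with over 40 N, if the wrist force passes 120 N, or if a joint passes its speed limit or range.

## Working session

There is one attempt and no reset: what is moved stays moved. The work goes in short steps, Python scripts to look and compute and a tool call to move; the robot and the scene stay as the last step left them, time stands still between calls to the robot, and variables do not carry over. Pictures are saved under pics/ and viewed, at most 10 in all, crops included, and the job is handed in when it is done.

Besides the shell and the picture viewer there is one more tool, called after "Request:" by a JSON object that holds its "name" and its "arguments". play_rows: Moves the arm, as the interface text tells. Its arguments: {"type":"object","properties":{"series":{"type":"array"},"hand":{"type":"number"}},"required":["series"]}

```bash
mkdir -p pics
cat > h.py <<'E'
import numpy as np, cv2
from cell import ctrl, cams
def grab(n):
    p=cams.camera_params(n); im,d=cams.grab_frame(n); return im,d,p
def world(p,d,u,v,z=None):
    f=192/np.tan(np.radians(p['vfov'])/2); R=cv2.Rodrigues(np.array(p['rvec'],float))[0]; t=np.array(p['tvec'],float).ravel()
    u=np.atleast_1d(u).astype(float); v=np.atleast_1d(v).astype(float)
    r=np.stack([(u-p['cx'])/f,(v-p['cy'])/f,np.ones_like(u)],1)
    c=-R.T@t; rw=r@R
    s=(z-c[2])/rw[:,2] if z is not None else d[v.astype(int),u.astype(int)]
    return c+rw*np.reshape(s,(-1,1))
E
python3 - <<'E'
from h import *
for n in ('side','top'):
    im,d,p=grab(n); np.savez(f'{n}0.npz',im=im,d=d); cv2.imwrite(f'pics/{n}0.png',im[:,:,::-1]); print(n,p)
s=ctrl.sense(); print(s)
E
```

```text
side {'vfov': 50.80097057087485, 'cx': 252.8486694581123, 'cy': 184.9866818996171, 'rvec': array([ 2.29737748, -0.61094976,  0.26837644]), 'tvec': array([-0.53918629,  0.30883648,  0.71628709])}
top {'vfov': 45.06361648034671, 'cx': 250.35075161979938, 'cy': 193.7885584399153, 'rvec': array([ 2.21118048, -2.22686612,  0.04639241]), 'tvec': array([3.25515795e-04, 5.85978450e-01, 1.02946098e+00])}
{'clock': 0.1, 'joint_positions': array([-1.36008987e+00,  1.58989153e-01,  1.59811694e+00, -1.45307582e-05,
        1.38618860e+00, -2.10090210e-01]), 'qd': array([-0.00041513,  0.00027114, -0.00334246, -0.00118748, -0.00132819,
       -0.00101938]), 'tau': array([-7.93689287e-04, -3.86505103e+01, -3.22958851e+01,  7.02554011e-02,
        3.39483528e-02, -4.90437685e-05]), 'position': array([ 0.23474011, -0.52427756,  0.2137103 ]), 'tcp_rot': array([-3.07064825e+00, -6.55768589e-01,  2.32446467e-05]), 'contact_force': array([-0.51059074,  0.04301645,  0.30032413]), 'wrist_torque': array([ 0.05885904,  0.00712389, -0.05478224]), 'grip_force': 0.0, 'grip_width': 0.09167729497069643}
```

View pics/top0.png

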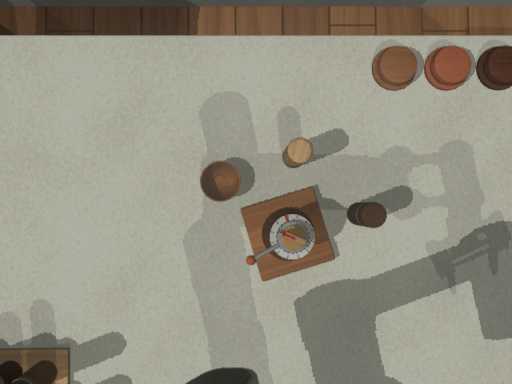

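View pics/side0.png

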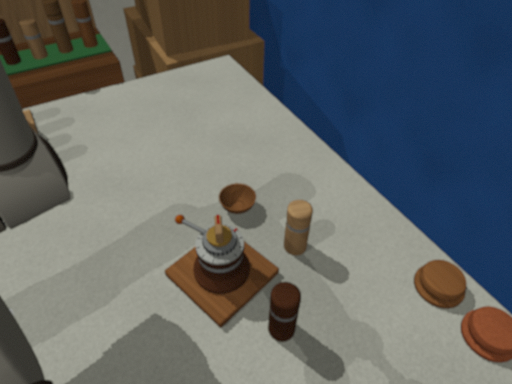

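The top view shows the mill near (290,237), the ball at (251,260), the mark near (287,217), the bowl at (220,180), the pale mill at (298,152) and the dark mill at (370,214). The side view agrees. Next I'll measure colours.

Run:
```python
from h import *
im=np.load('top0.npz')['im'];d=np.load('top0.npz')['d'];p=cams.camera_params('top')
hsv=cv2.cvtColor(im,cv2.COLOR_RGB2HSV)
cv2.imwrite('pics/crop0.png',cv2.resize(im[185:285,235:340,::-1],None,fx=5.5,fy=5.5,interpolation=cv2.INTER_CUBIC))
m=(((hsv[...,0]<10)|(hsv[...,0]>174))&(hsv[...,1]>150)&(hsv[...,2]>90)).astype(np.uint8)
n,l,st,c=cv2.connectedComponentsWithStats(m)
for i in range(1,n):
    if st[i,4]>3 and 235<c[i,0]<340 and 185<c[i,1]<285: print(st[i],c[i],im[l==i].mean(0),[world(p,d,*c[i],z=z)[0].round(4) for z in (.111,.118,.166)],d[int(c[i,1]),int(c[i,0])])
# body heights
ys,xs=np.mgrid[140:300,190:400]; W=world(p,d,xs.ravel(),ys.ravel())
for nm,lo,hi,r in (('deck',.1,.116,None),('ring/knobtop',.155,.175,None),('mills',.122,.138,None),('foot',.012,.026,None),('bowl',.03,.045,None)):
    k=((W[:,2]>lo)&(W[:,2]<hi)).reshape(ys.shape).astype(np.uint8)
    n,l,st,c=cv2.connectedComponentsWithStats(k)
    for i in range(1,n):
        if st[i,4]>25:
            q=W[(l==i).ravel()]; print(nm,st[i,4],q.mean(0).round(4),q.min(0).round(3),q.max(0).round(3))
```

```text
[285 215   3   6  10] [286.1 217.3] [136.2  52.1  46.4] [array([ 0.5357, -0.0735,  0.111 ]), array([ 0.5359, -0.0729,  0.118 ]), array([ 0.5373, -0.0683,  0.166 ])] 0.9300028
[279 231  17   8  32] [287.625 235.125] [134.875    55.34375  47.03125] [array([ 0.4998, -0.0763,  0.111 ]), array([ 0.5003, -0.0756,  0.118 ]), array([ 0.5035, -0.0708,  0.166 ])] 0.8759981
deck 43 [ 0.5435 -0.2256  0.108 ] [ 0.519 -0.24   0.1  ] [ 0.565 -0.22   0.116]
deck 755 [ 0.4999 -0.0846  0.1096] [ 0.453 -0.13   0.1  ] [ 0.542 -0.041  0.116]
ring/knobtop 174 [ 0.4981 -0.0846  0.1652] [ 0.485 -0.106  0.157] [ 0.511 -0.064  0.169]
mills 493 [ 0.6685 -0.1003  0.1289] [ 0.645 -0.125  0.122] [ 0.69  -0.075  0.134]
mills 526 [ 0.5409 -0.2453  0.1287] [ 0.515 -0.272  0.122] [ 0.565 -0.221  0.134]
mills 608 [ 0.497  -0.0791  0.1291] [ 0.458 -0.118  0.122] [ 0.529 -0.018  0.138]
mills 64 [ 0.4534 -0.0028  0.1256] [ 0.444 -0.014  0.122] [0.46  0.006 0.131]
foot 441 [0.615  0.064  0.0185] [0.579 0.028 0.012] [0.652 0.098 0.026]
foot 3583 [ 0.4994 -0.0848  0.0194] [ 0.395 -0.189  0.012] [0.602 0.017 0.026]
foot 26 [ 0.5449 -0.2242  0.0193] [ 0.526 -0.235  0.012] [ 0.564 -0.221  0.026]
bowl 390 [0.6157 0.0633 0.0371] [0.57  0.019 0.03 ] [0.657 0.106 0.044]
bowl 37 [ 0.5424 -0.2249  0.0372] [ 0.52  -0.235  0.03 ] [ 0.564 -0.22   0.045]
bowl 398 [ 0.5241 -0.0635  0.0367] [ 0.469 -0.136  0.03 ] [ 0.554 -0.028  0.045]
bowl 52 [ 0.4517 -0.0608  0.0347] [ 0.443 -0.082  0.03 ] [ 0.463 -0.047  0.042]
```

View pics/crop0.png

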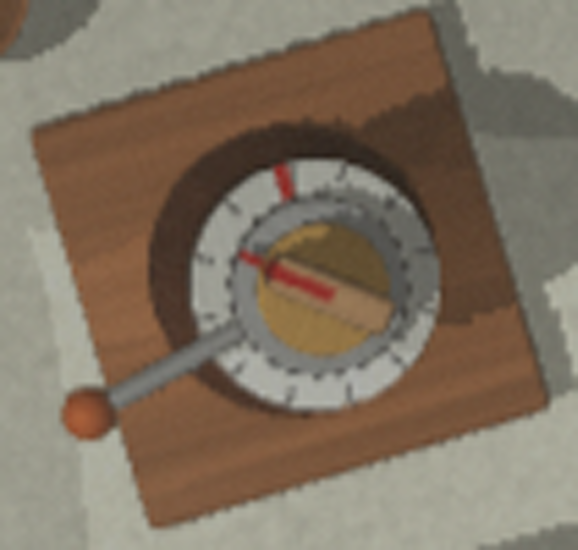

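The crop shows the mark at (284,182), the knob stripe running from (332,295) to (270,268), the ball at (88,412) and the foot corners. I'll compute the angles precisely.

Run:
```python
from h import *
im=np.load('top0.npz')['im'];d=np.load('top0.npz')['d'];p=cams.camera_params('top')
ys,xs=np.mgrid[185:290,230:345]; W=world(p,d,xs.ravel(),ys.ravel()); hsv=cv2.cvtColor(im,cv2.COLOR_RGB2HSV)[185:290,230:345].reshape(-1,3).astype(int)
ft=W[abs(W[:,2]-.02)<.006][:,:2]; print('foot',cv2.minAreaRect(ft.astype(np.float32)))
kt=W[abs(W[:,2]-.166)<.006]; print('knob',kt.mean(0),cv2.minAreaRect(kt[:,:2].astype(np.float32)))
e,v=np.linalg.eigh(np.cov(kt[:,:2].T)); print('knob ang',np.degrees(np.arctan2(v[1,1],v[0,1]))%180)
dk=W[abs(W[:,2]-.11)<.004][:,:2]; print('deck',cv2.minEnclosingCircle(dk.astype(np.float32)))
red=((hsv[:,0]<8)|(hsv[:,0]>174))&(hsv[:,1]>140)&(hsv[:,2]>80)
q=W[red&(abs(W[:,2]-.166)<.008)]; e,v=np.linalg.eigh(np.cov(q[:,:2].T)); print('stripe',q.mean(0),np.degrees(np.arctan2(v[1,1],v[0,1]))%180)
b=W[(W[:,1]>-.02)&(W[:,2]>.1)]; print('ball',b.mean(0),b.max(0),b.min(0))
```

```text
foot ((0.5214166641235352, -0.07267196476459503), (0.22241277992725372, 0.18087762594223022), 16.5463924407959)
knob [ 0.49813005 -0.08456035  0.16523795] ((0.4979657232761383, -0.08465558290481567), (0.044360335916280746, 0.013937776908278465), 66.3453369140625)
knob ang 66.50635761665855
deck ((0.49784064292907715, -0.08517545461654663), 0.04596423730254173)
stripe [ 0.50197668 -0.07414496  0.16623886] 67.47915368254284
ball [0.4926511  0.00206037 0.44497773] [0.56213562 0.0156872  1.0425537 ] [ 0.44367418 -0.01998172  0.11586145]
```

Request:
{"name": "play_rows", "arguments": {"series": [[2.6,4.2,0,0.14],[5.2,8.4,0,0.28],[7.8,12.6,0,0.42],[10.4,16.8,0,0.56],[13,21,0,0.7],[15.6,25.2,0,0.74],[18.2,29.4,0,0.74],[20.8,33.6,0,0.74]], "hand": 0.6}}

```text
clock: 0.9
position: [0.4433, -0.1868, 0.2143]
tcp_rot: [-2.627, -1.722, 0.0]
contact_force: [1.2, -0.3, 0.7]
grip_width: 0.0554
grip_force: 0.0
```

Request:
{"name": "play_rows", "arguments": {"series": [[2,4,0,0],[4,7.5,0,0],[5.5,10.4,0,0],[5.5,10.4,0,0],[5.5,10.4,0,0],[5.5,10.4,0,0],[5.5,10.4,0,0],[5.5,10.4,0,0]]}}

```text
clock: 1.7
position: [0.4976, -0.0858, 0.2146]
tcp_rot: [2.629, 1.72, -0.0]
contact_force: [-0.2, -0.8, 0.4]
grip_width: 0.0549
grip_force: 0.0
```

Run:
```python
from h import *
im,d,p=grab('wrist'); cv2.imwrite('pics/w1.png',im[:,:,::-1]); s=ctrl.sense()
print(s['clock'],s['position'],s['tcp_rot'],s['contact_force'],s['grip_width'],s['joint_positions'])
ys,xs=np.mgrid[0:384,0:512]; W=world(p,d,xs.ravel(),ys.ravel()); k=(abs(W[:,2]-.166)<.005)&(np.hypot(W[:,0]-.498,W[:,1]+.085)<.04)
print(k.sum(), cv2.minAreaRect(W[k][:,:2].astype(np.float32)) if k.sum()>5 else 0)
```

```text
1.75 [ 0.49760737 -0.08561618  0.21462233] [ 2.62838484e+00  1.72075711e+00 -4.76813702e-05] [0.1050619  0.09008733 0.21031104] 0.05522567974279956 [-4.10113879e-01 -2.50893124e-02  1.78984579e+00 -4.29940139e-05
  1.37682723e+00  1.37113120e-03]
927 ((0.49918240308761597, -0.08447970449924469), (0.04444652050733566, 0.01351073943078518), 66.9599838256836)
```

View pics/w1.png

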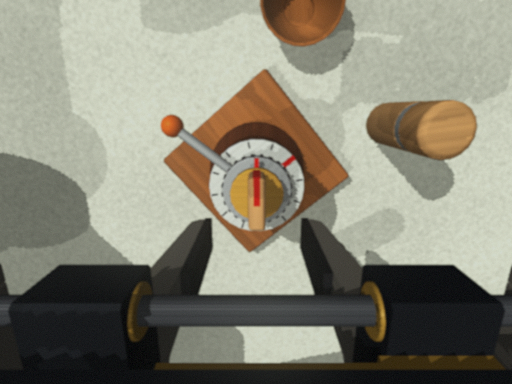

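The wrist view shows the knob centred at (257,195) between the fingers and aligned with them, with the mark at (290,160) and the ball at (172,126). I'll descend and grip.

Request:
{"name": "play_rows", "arguments": {"series": [[0.1,0.1,-2,0],[0.1,0.1,-4,0],[0.1,0.1,-5.5,0],[0.1,0.1,-6.5,0],[0.1,0.1,-7.2,0],[0.1,0.1,-7.2,0],[0.1,0.1,-7.2,0],[0.1,0.1,-7.2,0]]}}

```text
clock: 2.55
position: [0.4995, -0.0841, 0.1436]
tcp_rot: [2.626, 1.722, 0.001]
contact_force: [0.1, 0.2, -0.2]
grip_width: 0.0549
grip_force: 0.0
```

Request:
{"name": "play_rows", "arguments": {"series": [[0,0,0,0],[0,0,0,0],[0,0,0,0],[0,0,0,0],[0,0,0,0],[0,0,0,0],[0,0,0,0],[0,0,0,0]], "hand": 0}}

```text
clock: 3.35
position: [0.4987, -0.0838, 0.1426]
tcp_rot: [-2.627, -1.723, 0.0]
contact_force: [-1.2, 0.3, -0.0]
grip_width: 0.014
grip_force: 30.0
```

Request:
{"name": "play_rows", "arguments": {"series": [[0,0,0,-0.11],[0,0,0,-0.22],[0,0,0,-0.33],[0,0,0,-0.44],[0,0,0,-0.55],[0,0,0,-0.66],[0,0,0,-0.77],[0,0,0,-0.82]]}}

```text
clock: 4.15
position: [0.4991, -0.0842, 0.1426]
tcp_rot: [3.096, 0.528, 0.001]
contact_force: [1.4, -1.7, -1.4]
grip_width: 0.0139
grip_force: 30.0
```

Request:
{"name": "play_rows", "arguments": {"series": [[0,0,0,-0.03],[0,0,0,-0.05],[0,0,0,-0.05],[0,0,0,-0.05],[0,0,0,-0.05],[0,0,0,-0.05],[0,0,0,-0.05],[0,0,0,-0.05]]}}

```text
clock: 4.95
position: [0.4991, -0.0842, 0.1426]
tcp_rot: [3.108, 0.455, 0.001]
contact_force: [2.9, -3.7, -3.1]
grip_width: 0.0138
grip_force: 30.0
```

Request:
{"name": "play_rows", "arguments": {"series": [[0,0,0,0],[0,0,0,0],[0,0,0,0],[0,0,0,0],[0,0,2,0],[0,0,5,0],[0,0,7,0],[0,0,7,0]], "hand": 0.6}}

```text
clock: 5.75
position: [0.5007, -0.0845, 0.2159]
tcp_rot: [3.105, 0.455, 0.009]
contact_force: [0.7, 0.2, -0.1]
grip_width: 0.0554
grip_force: 0.0
```

Request:
{"name": "play_rows", "arguments": {"series": [[-2,0,2,0],[-4,0,3,0],[-4,0,3,0],[-4,0,3,0],[-4,0,3,0],[-4,0,3,0],[-4,0,3,0],[-4,0,3,0]]}}

```text
clock: 6.55
position: [0.4589, -0.0838, 0.2422]
tcp_rot: [-3.108, -0.455, 0.001]
contact_force: [-0.0, 0.6, -1.1]
grip_width: 0.0552
grip_force: 0.0
```

Run:
```python
from h import *
im,d,p=grab('wrist'); cv2.imwrite('pics/w2.png',im[:,:,::-1]); s=ctrl.sense()
print(s['clock'],s['position'],s['tcp_rot'],s['contact_force'],s['grip_width'],s['joint_positions'])
hsv=cv2.cvtColor(im,cv2.COLOR_RGB2HSV).reshape(-1,3).astype(int)
ys,xs=np.mgrid[0:384,0:512]; W=world(p,d,xs.ravel(),ys.ravel()); r=np.hypot(W[:,0]-.499,W[:,1]+.0845)
k=(abs(W[:,2]-.166)<.005)&(r<.04)
print('knob',k.sum(), cv2.minAreaRect(W[k][:,:2].astype(np.float32)))
e,v=np.linalg.eigh(np.cov(W[k][:,:2].T)); print('ang',np.degrees(np.arctan2(v[1,1],v[0,1]))%180)
k=(abs(W[:,2]-.11)<.004)&(r<.05); c=cv2.minEnclosingCircle(W[k][:,:2].astype(np.float32)); print('deck',c)
red=((hsv[:,0]<8)|(hsv[:,0]>172))&(hsv[:,1]>140)&(hsv[:,2]>70)
k=red&(abs(W[:,2]-.111)<.005)&(r<.05)&(r>.03); m=W[k].mean(0); print('mark',k.sum(),m,np.degrees(np.arctan2(m[1]+.0845,m[0]-.499)))
k=red&(W[:,2]>.158)&(r<.05); m=W[k].mean(0); print('stripe',k.sum(),m)
k=(W[:,2]>.124-.02)&(W[:,2]<.132)&(r>.08)&(r<.11); m=W[k]; print('ball',k.sum(),m.mean(0),m.max(0),m.min(0))
k=(abs(W[:,2]-.02)<.004)&(r<.13);print('foot',cv2.minAreaRect(W[k][:,:2].astype(np.float32)))
```

```text
6.6 [ 0.45894043 -0.08378442  0.24232733] [-3.10812186e+00 -4.55327017e-01  5.74825046e-04] [-0.43226507 -0.24429896  0.14724297] 0.0552747310468767 [-4.40526750e-01 -1.49465103e-01  1.85101808e+00  4.46188163e-05
  1.44050830e+00  8.39341416e-01]
knob 840 ((0.49907881021499634, -0.08561485260725021), (0.044529397040605545, 0.013604776002466679), 17.017040252685547)
ang 16.64729710264882
deck ((0.4986819326877594, -0.08559010922908783), 0.04593515396118164)
mark 50 [ 0.53634663 -0.07395403  0.11130489] 15.768663492039206
stripe 165 [ 0.51052698 -0.08137957  0.16780244]
ball 339 [ 0.45552437 -0.00408054  0.12401454] [0.46347464 0.00700992 0.12927253] [ 0.44475486 -0.01552633  0.11498109]
foot ((0.4985438883304596, -0.08576053380966187), (0.16929949820041656, 0.16968511044979095), 16.76275634765625)
```

View pics/w2.png

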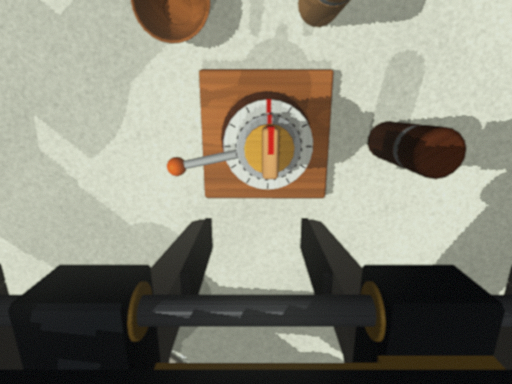

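The knob now reads 16.7° against 16.8° for the foot and mark axis, and the picture shows the pointer meeting the mark at (269,125). Next I'll shut the fingers and go behind the ball, which is at about 118.4°.

Request:
{"name": "play_rows", "arguments": {"series": [[-2,3,0,0.1],[-4,6.3,0,0.2],[-4,6.3,0,0.2],[-4,6.3,-3,0.2],[-4,6.3,-7,0.2],[-4,6.3,-11,0.2],[-4,6.3,-13.2,0.2],[-4,6.3,-13.2,0.2]], "hand": 0}}

```text
clock: 7.4
position: [0.4164, -0.0204, 0.1074]
tcp_rot: [-3.044, -0.76, 0.009]
contact_force: [-0.7, 0.2, -0.1]
grip_width: 0.0006
grip_force: 0.0
```

```bash
cat >> h.py <<'E'
AX=np.array([.4988,-.0852])
def pose(th,back=.020):
    th=np.radians(th); return AX+.095*np.array([np.cos(th),np.sin(th)])-back*np.array([np.sin(th),-np.cos(th)])
E
python3 - <<'E'
from h import *
s=ctrl.sense(); print(s['clock'],s['position'],s['tcp_rot'],s['contact_force'],s['grip_width'])
im,d,p=grab('side'); cv2.imwrite('pics/s2.png',cv2.resize(im[170:320,110:310,::-1],None,fx=3,fy=3))
P0=s['position'][:2]
for th in (118.4,115,112,109,106,103,100,97,94,91,88,85,82,79,76,73,70): print(th,((pose(th)-P0)*100).round(2),round(np.radians(th-118.4),3))
E
```

```text
7.4 [ 0.41642259 -0.02043655  0.10738107] [-3.04435333 -0.76045356  0.0094338 ] [-0.6889718   0.2142022  -0.10636836] 0.0005597363191846331
118.4 [1.96 0.93] 0.0
115 [2.41 1.29] -0.059
112 [2.82 1.58] -0.112
109 [3.25 1.85] -0.164
106 [3.7 2.1] -0.216
103 [4.15 2.33] -0.269
100 [4.62 2.53] -0.321
97 [5.09 2.71] -0.374
94 [5.58 2.86] -0.426
91 [6.07 2.99] -0.478
88 [6.57 3.09] -0.531
85 [7.07 3.16] -0.583
82 [7.58 3.21] -0.635
79 [8.09 3.23] -0.688
76 [8.6  3.23] -0.74
73 [9.1  3.19] -0.792
70 [9.61 3.13] -0.845
```

View pics/s2.png

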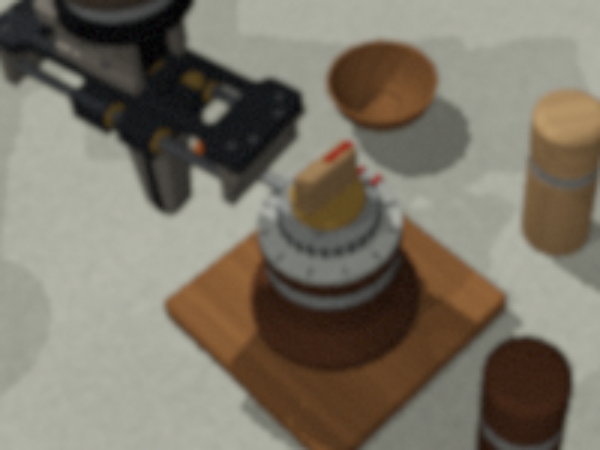

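The side crop shows the shut fingers at (165,190), standing behind the ball at (195,145) with the knob clear. I'll push through the stretch that is certainly free, to about 108°.

Request:
{"name": "play_rows", "arguments": {"series": [[0.8,0.45,0,0],[1.6,0.9,0,0],[2.0,1.2,0,-0.05],[2.4,1.5,0,-0.1],[2.8,1.75,0,-0.14],[3.0,1.9,0,-0.16],[3.0,1.9,0,-0.16],[3.0,1.9,0,-0.16]]}}

```text
clock: 8.25
position: [0.4494, -0.0018, 0.1111]
tcp_rot: [3.098, 0.519, 0.001]
contact_force: [0.3, 0.5, -0.5]
grip_width: 0.0003
grip_force: 0.0
```

Run:
```python
from h import *
s=ctrl.sense(); print(s['clock'],s['position'],s['tcp_rot'],s['contact_force'],s['wrist_torque'])
im,d,p=grab('top')
ys,xs=np.mgrid[185:290,225:345]; W=world(p,d,xs.ravel(),ys.ravel()); hsv=cv2.cvtColor(im,cv2.COLOR_RGB2HSV)[185:290,225:345].reshape(-1,3).astype(int)
k=(hsv[:,0]<12)&(hsv[:,1]>150)&(W[:,2]>.1)&(W[:,2]<.14); print(k.sum(),W[k].mean(0) if k.any() else 0)
im,d,p=grab('wrist'); cv2.imwrite('pics/w3.png',im[:,:,::-1])
```

```text
8.25 [ 0.44941129 -0.00177403  0.11111037] [3.09813977e+00 5.18596556e-01 1.46638021e-03] [ 0.33335489  0.4964503  -0.52036589] [ 0.03030153  0.00621341 -0.00265009]
16 [ 0.53123263 -0.07470742  0.11934228]
```

View pics/w3.png

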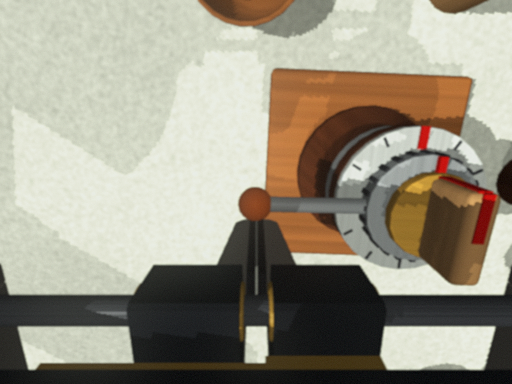

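The wrist view shows the ball at (255,204), centred on the finger faces, with no load. I'll take 3° steps (5 mm) and check the force after each.

Request:
{"name": "play_rows", "arguments": {"series": [[0.1,0.06,0,-0.01],[0.2,0.11,0,-0.02],[0.3,0.17,0,-0.035],[0.4,0.22,0,-0.045],[0.45,0.25,0,-0.05],[0.45,0.25,0,-0.05],[0.45,0.25,0,-0.05],[0.45,0.25,0,-0.05]]}}

```text
clock: 9.15
position: [0.4534, 0.0007, 0.1106]
tcp_rot: [-3.111, -0.44, -0.0]
contact_force: [-0.0, 0.1, -0.1]
grip_width: 0.0002
grip_force: 0.1
```

Request:
{"name": "play_rows", "arguments": {"series": [[0.1,0.05,0,-0.01],[0.2,0.1,0,-0.02],[0.3,0.15,0,-0.035],[0.4,0.2,0,-0.045],[0.45,0.23,0,-0.05],[0.45,0.23,0,-0.05],[0.45,0.23,0,-0.05],[0.45,0.23,0,-0.05]]}}

```text
clock: 9.95
position: [0.4579, 0.003, 0.1106]
tcp_rot: [-3.121, -0.362, -0.0]
contact_force: [0.1, -0.3, 0.6]
grip_width: 0.0002
grip_force: 0.0
```

Request:
{"name": "play_rows", "arguments": {"series": [[0.1,0.05,0,-0.01],[0.2,0.1,0,-0.02],[0.3,0.14,0,-0.035],[0.4,0.18,0,-0.045],[0.47,0.2,0,-0.053],[0.47,0.2,0,-0.053],[0.47,0.2,0,-0.053],[0.47,0.2,0,-0.053]]}}

```text
clock: 10.75
position: [0.4626, 0.005, 0.1106]
tcp_rot: [-3.129, -0.279, -0.0]
contact_force: [-0.3, -1.0, -0.3]
grip_width: 0.0002
grip_force: 0.0
```

Request:
{"name": "play_rows", "arguments": {"series": [[0.1,0.04,0,-0.01],[0.2,0.08,0,-0.02],[0.3,0.12,0,-0.035],[0.4,0.16,0,-0.045],[0.47,0.18,0,-0.053],[0.47,0.18,0,-0.053],[0.47,0.18,0,-0.053],[0.47,0.18,0,-0.053]]}}

```text
clock: 11.55
position: [0.4673, 0.0068, 0.1106]
tcp_rot: [-3.135, -0.196, -0.0]
contact_force: [-0.5, 0.3, -0.6]
grip_width: 0.0005
grip_force: 0.0
```

Request:
{"name": "play_rows", "arguments": {"series": [[0.1,0.03,0,-0.01],[0.2,0.06,0,-0.02],[0.3,0.1,0,-0.035],[0.4,0.13,0,-0.045],[0.49,0.15,0,-0.053],[0.49,0.15,0,-0.053],[0.49,0.15,0,-0.053],[0.49,0.15,0,-0.053]]}}

```text
clock: 12.35
position: [0.4722, 0.0083, 0.1106]
tcp_rot: [-3.14, -0.113, -0.0]
contact_force: [-0.2, 0.3, -1.4]
grip_width: 0.0001
grip_force: 0.0
```

Request:
{"name": "play_rows", "arguments": {"series": [[0.1,0.03,0,-0.01],[0.2,0.06,0,-0.02],[0.3,0.09,0,-0.035],[0.4,0.11,0,-0.045],[0.49,0.13,0,-0.053],[0.49,0.13,0,-0.053],[0.49,0.13,0,-0.053],[0.49,0.13,0,-0.053]]}}

```text
clock: 13.15
position: [0.4771, 0.0096, 0.1106]
tcp_rot: [-3.141, -0.03, -0.0]
contact_force: [0.2, -0.2, 0.5]
grip_width: 0.0005
grip_force: 0.0
```

Request:
{"name": "play_rows", "arguments": {"series": [[0.1,0.02,0,-0.01],[0.2,0.04,0,-0.02],[0.3,0.06,0,-0.035],[0.4,0.08,0,-0.045],[0.5,0.1,0,-0.053],[0.5,0.1,0,-0.053],[0.5,0.1,0,-0.053],[0.5,0.1,0,-0.053]]}}

```text
clock: 13.95
position: [0.4821, 0.0105, 0.1106]
tcp_rot: [3.141, -0.054, 0.0]
contact_force: [0.5, -0.0, -0.1]
grip_width: 0.0006
grip_force: 0.0
```

Request:
{"name": "play_rows", "arguments": {"series": [[0.1,0.01,0,-0.01],[0.2,0.03,0,-0.02],[0.3,0.04,0,-0.035],[0.4,0.06,0,-0.045],[0.5,0.07,0,-0.053],[0.5,0.07,0,-0.053],[0.5,0.07,0,-0.053],[0.5,0.07,0,-0.053]]}}

```text
clock: 14.75
position: [0.4871, 0.0112, 0.1106]
tcp_rot: [3.139, -0.137, 0.0]
contact_force: [0.2, 0.5, -0.1]
grip_width: 0.0004
grip_force: 0.0
```

Run:
```python
from h import *
im,d,p=grab('wrist'); hsv=cv2.cvtColor(im,cv2.COLOR_RGB2HSV)
m=((hsv[...,0]<12)&(hsv[...,1]>150)&(hsv[...,2]>60)).astype(np.uint8); m[:,:150]=0; m[:,340:]=0
n,l,st,c=cv2.connectedComponentsWithStats(m)
for i in range(1,n):
    if st[i,4]>100:
        q=world(p,d,*c[i])[0]; print(st[i],c[i],q,np.degrees(np.arctan2(q[1]-AX[1],q[0]-AX[0])))
```

```text
[298 138  26  61 735] [307.72380952 175.33605442] [ 0.50363071 -0.03480559  0.03653891] 84.5244652057998
[240 191  30  33 770] [255.05584416 206.79220779] [0.51023193 0.00923144 0.12671459] 83.09732658713067
[314 216  23  15 160] [326.7875 220.8875] [ 0.46089872 -0.04996018  0.03684334] 137.08396204906416
```

Request:
{"name": "play_rows", "arguments": {"series": [[0.1,0.01,0,-0.01],[0.2,0.02,0,-0.02],[0.3,0.03,0,-0.035],[0.4,0.04,0,-0.045],[0.51,0.05,0,-0.053],[0.51,0.05,0,-0.053],[0.51,0.05,0,-0.053],[0.51,0.05,0,-0.053]]}}

```text
clock: 15.6
position: [0.4917, 0.0119, 0.1104]
tcp_rot: [-3.134, 0.22, 0.002]
contact_force: [-5.2, 1.3, 1.7]
grip_width: 0.0006
grip_force: 2.5
```

The force has risen to 5.3 N, so the ring has seated. I'll push on in small steps to about 9 N.

Request:
{"name": "play_rows", "arguments": {"series": [[0.05,0,0,-0.005],[0.1,0,0,-0.01],[0.15,0.01,0,-0.015],[0.2,0.01,0,-0.02],[0.25,0.01,0,-0.025],[0.25,0.01,0,-0.025],[0.25,0.01,0,-0.025],[0.25,0.01,0,-0.025]]}}

```text
clock: 16.4
position: [0.4938, 0.0121, 0.1103]
tcp_rot: [-3.131, 0.259, 0.003]
contact_force: [-7.5, 1.4, 2.9]
grip_width: 0.0004
grip_force: 3.3
```

Request:
{"name": "play_rows", "arguments": {"series": [[0.05,0,0,-0.005],[0.1,0,0,-0.01],[0.15,0,0,-0.015],[0.17,0,0,-0.017],[0.17,0,0,-0.017],[0.17,0,0,-0.017],[0.17,0,0,-0.017],[0.17,0,0,-0.017]]}}

```text
clock: 17.2
position: [0.4951, 0.0122, 0.1102]
tcp_rot: [-3.128, 0.286, 0.005]
contact_force: [-7.7, 2.0, 3.5]
grip_width: 0.0006
grip_force: 3.9
```

Request:
{"name": "play_rows", "arguments": {"series": [[0,0,0,0],[0,0,0,0],[0,0,0,0],[0,0,0,0],[0,0,0,0],[0,0,0,0],[0,0,0,0],[0,0,0,0]]}}

```text
clock: 18.0
position: [0.4951, 0.0122, 0.1102]
tcp_rot: [-3.128, 0.286, 0.005]
contact_force: [-7.3, 1.3, 3.4]
grip_width: 0.0006
grip_force: 3.9
```

Request:
{"name": "play_rows", "arguments": {"series": [[0.05,0,0,-0.005],[0.1,0,0,-0.01],[0.13,0,0,-0.013],[0.13,0,0,-0.013],[0.13,0,0,-0.013],[0.13,0,0,-0.013],[0.13,0,0,-0.013],[0.13,0,0,-0.013]]}}

```text
clock: 18.8
position: [0.4961, 0.0123, 0.1102]
tcp_rot: [-3.126, 0.306, 0.006]
contact_force: [-9.4, 1.6, 3.3]
grip_width: 0.0004
grip_force: 4.3
```

That is about 9.4 N, or 0.9 N m, which is firmly tight. I'll back away along the tangent, then go up and check.

Request:
{"name": "play_rows", "arguments": {"series": [[-0.4,0,0,0],[-1,0.1,0,0],[-2,0.2,0,0],[-4,0.5,0,0],[-5,0.5,2,0],[-5,0.5,6,0],[-5,0.5,10,0],[-6,0.5,13,0]]}}

```text
clock: 19.6
position: [0.4386, 0.0166, 0.2435]
tcp_rot: [3.126, -0.306, 0.007]
contact_force: [0.3, -0.7, 0.3]
grip_width: 0.0005
grip_force: 0.0
```

Request:
{"name": "play_rows", "arguments": {"series": [[-4,-4,0,0],[-6,-8,0,0],[-6,-8,0,0],[-6,-8,0,0],[-6,-8,0,0],[-6,-8,0,0],[-6,-8,0,0],[-6,-8,0,0]]}}

```text
clock: 20.4
position: [0.3779, -0.0624, 0.2405]
tcp_rot: [-3.127, 0.303, 0.001]
contact_force: [-0.2, -0.4, 0.4]
grip_width: 0.0002
grip_force: 0.0
```

Run:
```python
from h import *
s=ctrl.sense(); print(s['clock'],s['position'],s['contact_force'])
im,d,p=grab('top'); cv2.imwrite('pics/t9.png',im[120:300,180:420,::-1].repeat(3,0).repeat(3,1))
ys,xs=np.mgrid[185:290,230:345]; W=world(p,d,xs.ravel(),ys.ravel())
k=(abs(W[:,2]-.166)<.006)&(np.hypot(W[:,0]-.499,W[:,1]+.085)<.035); print('knob',cv2.minAreaRect(W[k][:,:2].astype(np.float32)))
r=np.hypot(*(W[:,:2]-AX).T); k=(W[:,2]>.1)&(W[:,2]<.135)&(r>.06)&(r<.11); q=W[k].mean(0); print(k.sum(),q,np.degrees(np.arctan2(q[1]-AX[1],q[0]-AX[0])))
```

```text
20.4 [ 0.37788391 -0.06241784  0.24045198] [-0.21938868 -0.36636994  0.37620844]
knob ((0.498466432094574, -0.08504333347082138), (0.044206466525793076, 0.01418459415435791), 16.395095825195312)
134 [ 5.10976690e-01 -3.98026208e-04  1.22844313e-01] 81.82876914708217
```

View pics/t9.png

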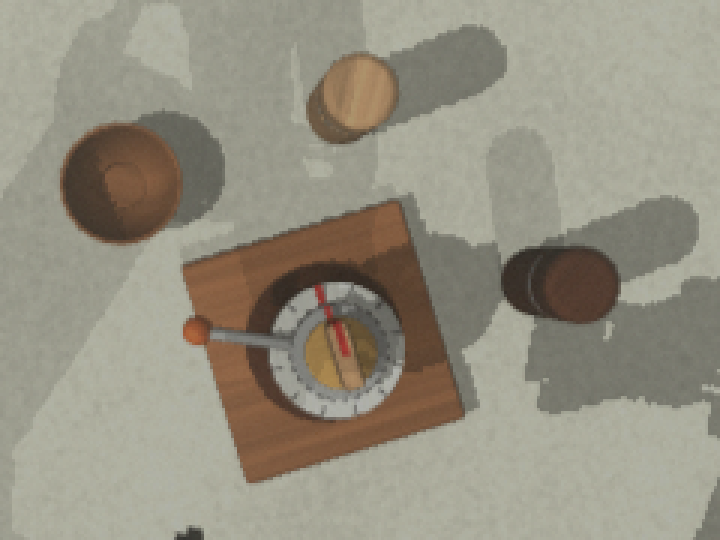

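The picture shows the pointer on the mark at (322,300), the lever at 82° with its ball at (197,330), and the bystanders where they were. The knob reads 16.4° and the arm is clear, so I'm handing in.

```bash
python3 -c "
from cell import ctrl; print(ctrl.finish_job())"
```

```text
the job is handed in; nothing more can be done
None
```

I turned the knob onto the red mark (within about 0.4° by camera), tightened the lock ring with about 9.4 N at the ball, left the mills and bowl where they stood, and handed the job in at about 20 s; no verdict was returned.

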